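# Fit, set and lock the regulator knob

## Robot

A 6-joint arm with a two-finger parallel gripper is mounted at the origin on the work surface. World frame = base frame: x ahead of the robot, y to its left, z up, the work surface at z = 0. Lengths are in m, angles in degrees, forces in N, time in s.
With the tool pointing down it reaches from about 0.4 to 0.825 m from the base axis. Payload 7 kg.
Tool frame: the origin (TCP) lies midway between the tips of the shut fingers; the grasp point (between the pads) lies 19 mm behind it; z points along the fingers, y is the direction in which the jaws open and shut (so a half turn about z gives the same grasp; the last joint's range is limited). The gripper opens to 88 mm and grips with 3 to 60 N. Pads are 19 mm wide; open, the fingers measure 130 mm over their backs; the gripper's body (78 mm by 193 mm) begins 47 mm behind the grasp point.
Start: joints at [84.001, 20.546, 0.682, 0, -70.136, -16.507], TCP at [0.258, 0.624, 0.227] pointing down, gripper open.
Joint ranges: [-176.03, 176.03], [-82.01, 121.73], [-58.28, 71.71], [-173.87, 95.51], [-174.79, -0.11], [-173.66, 173.66]. Speed limits (degrees/s): [136.94, 136.94, 172.46, 180, 180, 180].

## Interface

Orientations are given as a 3x3 rotation matrix whose columns are the frame's x, y, z axes.
In Python, from rig import robot gives the robot as it stands. Calls block until the motion is done:
- robot.goto(position, orientation): joint-space move of the TCP to a pose.
- robot.servo_line(position, ori=None, speed=0.15): straight line of the TCP; ori=None keeps the orientation; speed is the mean speed in m/s.
- robot.movej(angles): joint-space move.
- robot.move_gripper(opening): opening from 0.0 (shut) to 1.0 (fully open); the grip force is fixed at half the most; returns when the fingers have stopped.
- robot.dwell(seconds).
- robot.ik(position, orientation): joint angles nearest the present ones, or None.
- robot.grab_frame(name): name is "scene" or "top" or "wrist"; returns (picture, depth): 480x640x3 uint8, red, green, blue; 480x640 float32, m along the optical axis (not along the pixel's ray), 0 where there is no reading.
- robot.camera_info(name): a dict with "vfov" (degrees; the focal length in pixels is half the picture's height over the tangent of half this angle, whatever the lens; pixels are square), "cx", "cy" (the principal point, pixels), "view" (4x4, takes a point from world to camera coordinates); the wrist camera has in their place "T_tool_cam" (4x4, takes a point from camera to tool coordinates, whose origin is the TCP and whose axes are the flange's). Camera axes: x right, y down, z forward; pixel columns grow to the right and rows downward; lengths in m; the calibration is good to about 2 mm. A picture is of the moment at which its call begins: read the wrist's pose just before it. camera_info takes no time and is no camera call.
A pose or a line that the arm cannot do raises robot.Unreachable and nothing moves.
- robot.job_done(): hands the job in, once; it reports no verdict.
Readings, each from a call of its own:
- robot.read_t(): time.
- robot.read_qpos(): joint angles.
- robot.read_qvel(): joint speeds.
- robot.read_effort(): joint torques, N m.
- robot.read_position(): TCP position.
- robot.read_tcp_rot(): TCP orientation.
- robot.read_force(): force on the tool from outside, world axes, zero at the start.
- robot.read_ft_torque(): the same for the moment, N m.
- robot.read_grip_width(): opening from 0.0 (shut) to 1.0 (fully open).
Only numpy, scipy, OpenCV 4.12 (cv2) and the standard library are available. Lean on these libraries where they do the work, as an engineer would, in place of code of your own. Each camera call takes 0.05 s, during which the arm holds its last target.

## Task

Push the loose black star knob down onto the regulator's square spindle until the spring ball clicks and the knob is fully home, then turn it until the spindle's white pointer stands between the two white ribs on the dial plate. Then slide the steel lock bolt fully in between the knob's lobes and let go, leaving the bottles and the jar where they stand.

Things in the scene. Friction and masses are not known exactly. Their poses are not given: they have to be found in the camera images.
- knob_mid (a point): Centre (half-way up, on its axis) of the loose black plastic star knob: 72 mm tall, 0.11 to 0.18 kg, upright on the bench at the start; z is its axis. From the underside up: a 29 mm square hub 32 mm high, round it four round lobes (11 mm radius, axes 27 mm out on the diagonals of x and y, 76 mm across, 2 to 16 mm up); a disc 41 mm across, 32 to 36 mm up; then the bar grip.
- knob_grip (a point): Middle of the knob's upright bar grip for the fingers, on the knob's axis 60 mm above its underside. The bar is 46 mm long along x and 14 mm thick along y (grip it across y), from 36 to 72 mm above the underside; gripped here, fingertips reaching 19 mm lower clear the disc by 5 mm. Bar and knob look the same after a half turn.
- knob_socket (a point): Centre of the knob's underside, 36 mm below knob_mid: mouth of the square socket, 17 mm wide (sides along x and y), 32 mm deep, with a 2.5 mm lead-in chamfer and a groove in each of its four sides, so it fits the spindle in any of four ways, a quarter turn apart.
- seat (a point): Centre of the top of the spindle's collar (42 mm across), 63 mm above the bench: the knob's underside rests here when fully home. Fixed to the grey regulator block, with its axes: x to the mark, y to the lock, z up. The block is 130 mm along x, 285 mm along y and 44 mm high, its dial plate 50 mm. The 16 mm square drive rises 32 mm above this point, its tip stepped to 12.5 mm.
- spindle (a joint): Angle (rad) of the spindle about the vertical, positive anticlockwise from above. 0: pointer midway between the ribs and square drive parallel to x and y of seat. Range -0.8 to 1.8; starts at 0.45 to 0.9; stays where left (0.07 N m friction). The knob has about 0.06 rad of play on it. The white pointer on the collar reaches 45 mm from the axis.
- ball (a joint): How far (m) the 8 mm steel spring ball in one side of the square drive is pushed in: 0 when out (free, or clicked into the knob's groove), 0.001 to 0.002 while the socket's wall rides over it. Its centre is 11 mm above the seat and it stands 2.5 mm proud. The knob's weight does not push it in; a push of about 3 to 10 N does. It clicks in the last 2 mm before home.
- mark (a point): Point midway between the two upright white ribs (4 mm thick, 8 mm high, 17 mm clear between) on the dial plate, 50 mm along x of seat from the spindle's axis, 58 mm above the bench.
- lock (a joint): How far (m) the lock bolt is slid in towards the spindle, along minus y of seat: starts at 0 to 0.005 (open, clear of the knob); 0.026 is fully in, at its stop. About 1.5 N friction; stays where left. Its round nose, 13 mm wide, 66 to 76 mm above the bench, enters the gap between two lobes when the knob is home and within about 0.09 rad of square to the block.
- lock_tab (a point): Centre of the upright steel tab on the outer end of the lock bolt, moving with it: 32 mm wide along x of seat, 12 mm thick along y, 40 mm high (72 to 112 mm above the bench). 120 mm along y from the spindle's axis when the lock is at 0. Push on its outer face, or pinch it.
- gauge (a point): Centre of the fixed round pressure gauge (66 mm across, 24 mm thick along x of seat) on a brass riser, 120 mm along minus y of seat from the spindle's axis, 190 mm above the bench: in the way of a wide gripper over the spindle whose long side lies along y.
- amber_mid (a point): Centre, half-way up, of an amber bottle, 60 mm across and 125 mm tall: a bystander, not to be moved.
- jar_mid (a point): Centre, half-way up, of a white plastic jar, 54 mm across and 75 mm tall: a bystander, not to be moved.
- flask_mid (a point): Centre, half-way up, of a white plastic bottle, 56 mm across and 120 mm tall, near the regulator: a bystander, not to be moved.
There are look-alikes about, which are no part of the job. What is shaped like the part that bears knob_mid but blue or red is not meant.

How it is judged:
By the outcome, as a careful person would: the job done as asked, in the order asked, and still so for the second after the job is handed in, with the robot touching nothing.
It also fails if it takes over 59 s, if anything falls off the work surface, if the arm or the gripper's body presses on something with over 40 N, if the wrist force passes 120 N, or if a joint passes its speed limit or range.

## Working session

There is one attempt and no reset: what is moved stays moved. The work goes in short steps, each a Python script; the robot and the scene stay as the last script left them, time stands still between calls to the robot, and variables do not carry over. Pictures are saved under pics/ and viewed, and the job is handed in when it is done.

```bash
ls; mkdir -p pics; python3 - <<'E'
from rig import robot
import cv2,numpy as np
print(robot.read_t(),robot.read_position(),robot.read_tcp_rot())
for n in ["scene","top","wrist"]:
    p,d=robot.grab_frame(n); np.savez(f"pics/{n}0.npz",p=p,d=d)
    cv2.imwrite(f"pics/{n}0.png",p[:,:,::-1]); print(n,robot.camera_info(n), (d>0).mean())
E
```

```text
pics
0.0 [0.25821082 0.62313066 0.22560664] [[ 9.23789857e-01 -3.82899501e-01 -5.22189987e-04]
 [-3.82899835e-01 -9.23788473e-01 -1.60421055e-03]
 [ 1.31858330e-04  1.68189990e-03 -9.99998577e-01]]
scene {'vfov': 44.1501478471024, 'cx': 319.15721269258836, 'cy': 237.37327984976412, 'view': array([[ 0.58748383,  0.80915884,  0.01116783, -0.2964082 ],
       [ 0.57112364, -0.40480415, -0.71410881, -0.19667832],
       [-0.57330667,  0.42590559, -0.69994563,  1.52085839],
       [ 0.        ,  0.        ,  0.        ,  1.        ]])} 0.9957291666666667
top {'vfov': 48.440082062714524, 'cx': 319.2292921556277, 'cy': 241.77193645513944, 'view': array([[ 0.02686522, -0.99963829, -0.00124338, -0.03739154],
       [-0.99544834, -0.0266388 , -0.09150394,  0.53610675],
       [ 0.09143772,  0.00369599, -0.99580394,  1.1350407 ],
       [ 0.        ,  0.        ,  0.        ,  1.        ]])} 0.9959342447916667
wrist {'vfov': 58.83461208473267, 'cx': 313.7004028779872, 'cy': 239.73394944919676, 'T_tool_cam': array([[-2.28812317e-04, -9.68540004e-01, -2.48857807e-01,
         6.62505213e-02],
       [ 9.99999956e-01, -2.68980639e-04,  1.27406901e-04,
         1.80636290e-03],
       [-1.90336612e-04, -2.48857767e-01,  9.68540023e-01,
        -1.58527062e-01],
       [ 0.00000000e+00,  0.00000000e+00,  0.00000000e+00,
         1.00000000e+00]])} 0.9961946614583334
```

View pics/scene0.png

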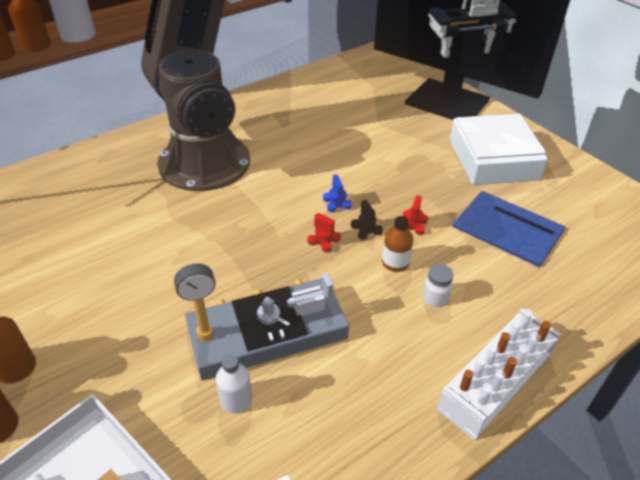

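View pics/top0.png

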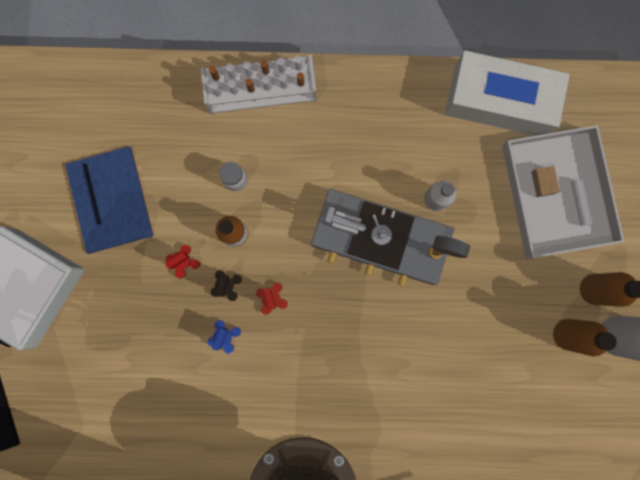

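View pics/wrist0.png

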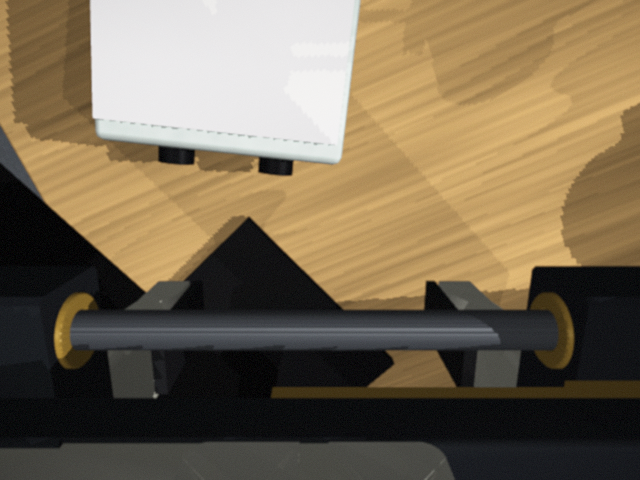

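```bash
cat > h.py <<'E'
import numpy as np,cv2
from rig import robot
def cam(n,pose=None):
    i=robot.camera_info(n); f=240/np.tan(np.radians(i['vfov']/2))
    if n=='wrist':
        p,R=pose; T=np.eye(4);T[:3,:3]=R;T[:3,3]=p; C=T@i['T_tool_cam']
    else: C=np.linalg.inv(i['view'])
    return f,i['cx'],i['cy'],C
def ray(c,u,v):
    f,cx,cy,C=c
    return C[:3,3],C[:3,:3]@np.array([(u-cx)/f,(v-cy)/f,1])
def onz(c,u,v,z):
    o,d=ray(c,u,v); return o+d*(z-o[2])/d[2]
def proj(c,P):
    f,cx,cy,C=c; q=C[:3,:3].T@(np.asarray(P)-C[:3,3]); return np.array([f*q[0]/q[2]+cx,f*q[1]/q[2]+cy])
def Rdown(yaw):  # tool y axis (jaw) along world angle yaw(rad)
    y=np.array([np.cos(yaw),np.sin(yaw),0]); z=np.array([0,0,-1.]); return np.c_[np.cross(y,z),y,z]
def snap(name,fn):
    pose=(robot.read_position(),robot.read_tcp_rot()); p,d=robot.grab_frame(name)
    np.savez(f"pics/{fn}.npz",p=p,d=d,pos=pose[0],R=pose[1]); cv2.imwrite(f"pics/{fn}.png",p[:,:,::-1]); return p,d,pose
E
python3 - <<'E'
from h import *
p=cv2.imread('pics/top0.png'); 
cv2.imwrite('pics/c1.png',cv2.resize(p[230:330,160:320],None,fx=5,fy=5,interpolation=cv2.INTER_CUBIC))
cv2.imwrite('pics/c2.png',cv2.resize(p[170:295,300:480],None,fx=4.4,fy=4.4,interpolation=cv2.INTER_CUBIC))
c=cam('top')
for n,u,v,z in [('knob',226,285,.06),('spindle',381,235,.09),('flask',441,195,.1),('amber',231,230,.12),('jar',232,176,.07),('gauge',450,246,.19)]: print(n,onz(c,u,v,z))
E
```

```text
knob [0.43768  0.169355 0.06    ]
spindle [ 0.54825074 -0.14960566  0.09      ]
flask [ 0.63278648 -0.26992328  0.1       ]
amber [0.54705035 0.15351829 0.12      ]
jar [0.66727885 0.16476089 0.07      ]
gauge [ 0.52033709 -0.2669968   0.19      ]
```

View pics/c1.png

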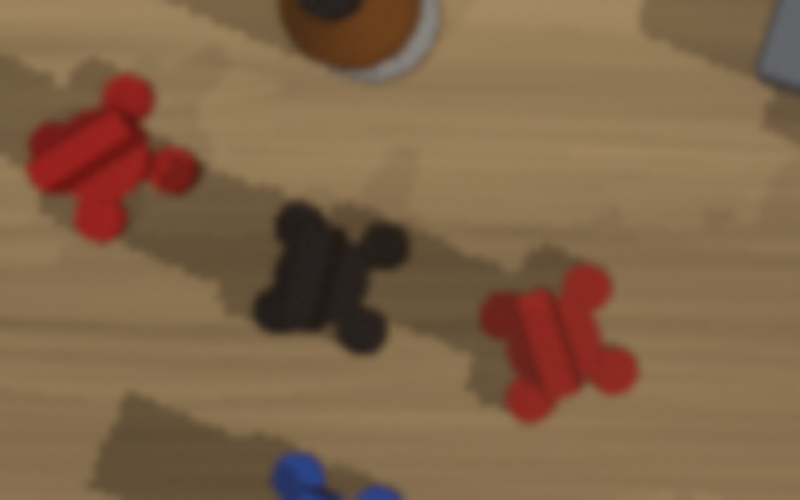

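View pics/c2.png

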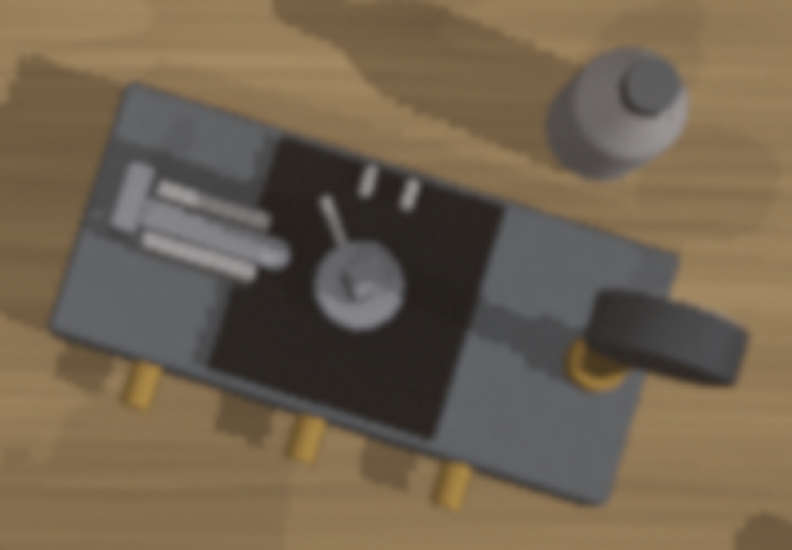

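Candidates for the knob in the top view are black (226,286), red (182,262), red (271,298) and blue (223,337). The black one matches, and its close crop shows four black lobes and a bar. The regulator shows its spindle at (381,235), ribs at about (388,212), pointer end at (374,215), and the bolt to the left. Next I'll look at the knob with the wrist camera.

```bash
python3 - <<'E'
from h import *
yaw=np.radians(73.8); R=Rdown(yaw); tx=R[:,0]
P=np.array([.4377,.169,0]); T=P-0.045*tx; T[2]=.22
print(T, robot.ik(T,R), robot.read_qpos())
try:
    robot.goto(T,R)
except robot.Unreachable as e: print('unreach',e)
print(robot.read_t(),robot.read_qpos(),robot.read_position())
p,d,pose=snap('wrist','w1')
E
```

```text
[0.48091322 0.1564454  0.22      ] [  40.30810541    4.75182431  -20.84492327    0.          -64.40325242
 -146.50810541] [ 8.40024339e+01  2.05807905e+01  6.47543974e-01 -1.33626593e-02
 -7.01355311e+01 -1.65070828e+01]
2.1083 [ 4.03433732e+01  4.76641655e+00 -2.08208000e+01  8.54120933e-04
 -6.44000750e+01 -1.46465254e+02] [0.48102673 0.15691301 0.22005943]
```

View pics/w1.png

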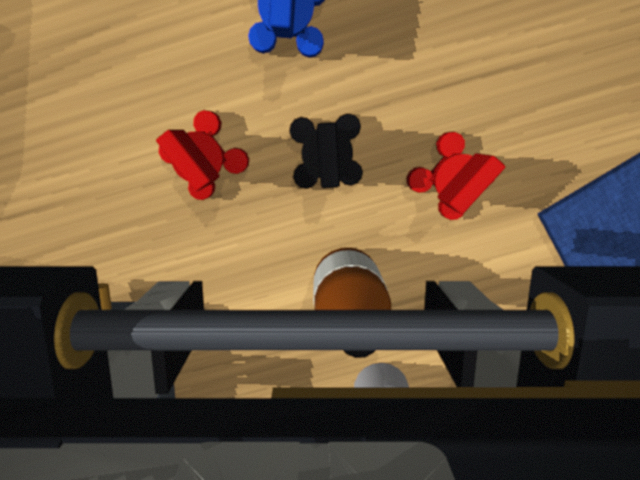

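The black knob sits at (327,152) with its bar nearly vertical in the image, red look-alikes at (203,155) and (455,178), and blue at (287,20). I'll measure the bar from the depth slices.

```bash
cat >> h.py <<'E'
def cloud(n,d,pose=None):
    f,cx,cy,C=cam(n,pose); v,u=np.mgrid[0:480,0:640]
    q=np.stack([(u-cx)/f*d,(v-cy)/f*d,d],-1); return q@C[:3,:3].T+C[:3,3]
E
python3 - <<'E'
from h import *
z=np.load('pics/w1.npz'); pose=(z['pos'],z['R']); p=z['p'];d=z['d']
X=cloud('wrist',d,pose)
black=(p.max(2)<60); roi=np.zeros_like(black); roi[95:205,270:380]=1
m=black&roi
print('mask',m.sum(), X[60:80,350:380,2].mean(), X[m][:,2].max(), np.histogram(X[m][:,2],bins=np.arange(-.01,.09,.006)))
def rect(mask,h):
    u=np.argwhere(mask)[:,::-1].astype(float)
    c=cam('wrist',pose); P=np.array([onz(c,a,b,h)[:2] for a,b in u])
    r=cv2.minAreaRect((P*1000).astype(np.float32)); return r,P.mean(0)
bar=m&(X[:,:,2]>.062); bar=cv2.morphologyEx(bar.astype(np.uint8),cv2.MORPH_OPEN,np.ones((3,3)))>0
print('bar',bar.sum(),rect(bar,.072), X[bar].mean(0))
lob=m&(X[:,:,2]<.022)&(X[:,:,2]>.006)
n,l,s,cc=cv2.connectedComponentsWithStats(lob.astype(np.uint8))
for i in range(1,n):
    if s[i,4]>30: print(cc[i],s[i],onz(cam('wrist',pose),*cc[i],.016))
cv2.imwrite('pics/c3.png',cv2.resize(np.hstack([p[95:205,270:380,::-1],(np.dstack([bar,lob,m])*255).astype(np.uint8)[95:205,270:380]]),None,fx=3.6,fy=3.6,interpolation=cv2.INTER_NEAREST))
E
```

```text
mask 3953 0.0009107426256177956 0.37857944166484525 (array([   0,    0,    0,    4, 1574,    0,    0, 1090,   14,    3,    3,
          2,    1, 1244,    8,    0]), array([-0.01 , -0.004,  0.002,  0.008,  0.014,  0.02 ,  0.026,  0.032,
        0.038,  0.044,  0.05 ,  0.056,  0.062,  0.068,  0.074,  0.08 ,
        0.086]))
bar 1259 (((435.3608093261719, 178.83360290527344), (13.937051773071289, 45.02146530151367), 78.00849151611328), array([0.43484   , 0.17895132])) [0.43469338 0.17893107 0.07388743]
[348.69856459 125.11244019] [336 114  24  26 418] [0.42010218 0.20262462 0.016     ]
[300.94562648 129.09456265] [290 118  25  25 423] [0.41222496 0.16398675 0.016     ]
[351.70056497 173.7259887 ] [340 160  23  25 354] [0.45918476 0.19481473 0.016     ]
[303.79895561 176.96344648] [293 164  25  24 383] [0.45053718 0.15511392 0.016     ]
```

View pics/c3.png

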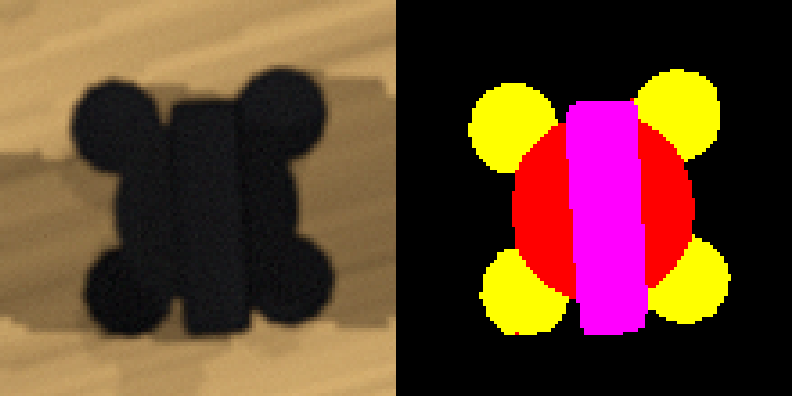

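```bash
python3 - <<'E'
from h import *
R=Rdown(np.radians(-102)); tx=R[:,0]
P=np.array([.4352,.1789,0]); T=P-0.03*tx; T[2]=.20
robot.goto(T,R); print(robot.read_t(),robot.read_qpos(),robot.read_position())
p,d,pose=snap('wrist','w2')
robot.move_gripper(0.6)
X=cloud('wrist',d,pose)
c=cam('wrist',pose); u0=proj(c,[.4352,.1789,.04]).astype(int); print(u0)
m=(p.max(2)<60); roi=np.zeros_like(m); roi[u0[1]-65:u0[1]+65,u0[0]-65:u0[0]+65]=1; m&=roi
bar=m&(X[:,:,2]>.062)&(X[:,:,2]<.08); bar=cv2.morphologyEx(bar.astype(np.uint8),cv2.MORPH_OPEN,np.ones((3,3)))>0
P=np.array([onz(c,a,b,.072)[:2] for b,a in np.argwhere(bar)])
print(cv2.minAreaRect((P*1000).astype(np.float32)),P.mean(0))
lob=m&(X[:,:,2]<.022)&(X[:,:,2]>.006)
n,l,s,cc=cv2.connectedComponentsWithStats(lob.astype(np.uint8))
Q=[onz(c,*cc[i],.016) for i in range(1,n) if s[i,4]>30]; print(np.array(Q),np.mean(Q,0))
print(robot.read_t())
E
```

```text
4.7333 [ 4.99835765e+01 -3.81318079e-01 -2.90416557e+01  2.31942190e-03
 -6.13408205e+01  2.79873335e+01] [0.40589995 0.18514439 0.20000243]
[311 180]
((436.1184387207031, 178.73431396484375), (13.511544227600098, 45.0674934387207), 77.53349304199219) [0.43686807 0.17868491]
[[0.45906055 0.19372558 0.016     ]
 [0.451069   0.15594429 0.016     ]
 [0.42044952 0.20338647 0.016     ]
 [0.41207716 0.16304012 0.016     ]] [0.43566406 0.17902411 0.016     ]
5.575
```

View pics/w2.png

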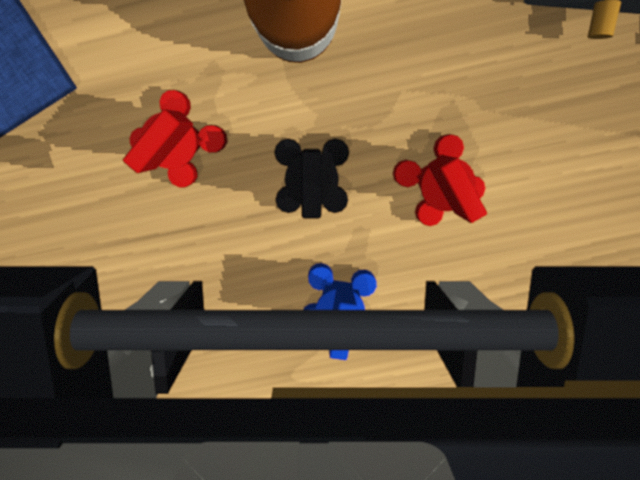

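```bash
python3 - <<'E'
from h import *
R=Rdown(np.radians(-102.2))
robot.servo_line([.4356,.1789,.10],R,speed=.12)
robot.servo_line([.4356,.1789,.041],R,speed=.08)
print(robot.read_position(),robot.read_force())
robot.move_gripper(0.0)
print('w',robot.read_grip_width()*88,robot.read_position())
robot.servo_line([.4356,.1789,.22],R,speed=.2)
print('w',robot.read_grip_width()*88,robot.read_force())
S=np.array([.548,-.150,0]); R=Rdown(np.radians(-158.8)); T=S-.05*R[:,0]; T[2]=.24
robot.goto(T,R); robot.dwell(.1)
print(robot.read_t(),robot.read_position(),robot.read_force(),robot.read_qpos())
snap('wrist','w3'); snap('scene','s3')
E
```

```text
[0.43588675 0.17916444 0.04134925] [0.61543095 0.24801569 0.49360296]
w 13.874977529420189 [0.43543163 0.1787499  0.04087133]
w 13.881209303827092 [-0.15628461  0.49873909 -1.58109053]
10.475 [ 0.52987756 -0.10220668  0.23985088] [-0.44339594  0.20429841 -1.11959627] [ 9.89455834e+00  7.28572675e+00 -1.52420301e+01 -1.01366065e-02
 -6.74831146e+01  1.14497036e+01]
```

View pics/w3.png

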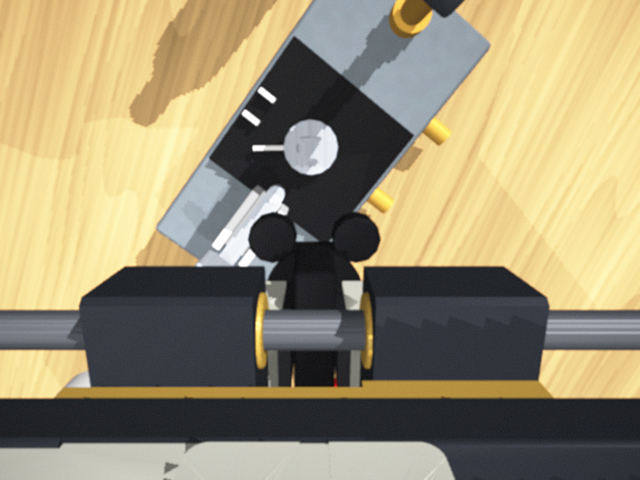

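The wrist view shows the spindle's collar at (311,147), pointer tip near (256,148), ribs at (251,117) and (266,95), and the held knob's front lobes at (272,237) and (356,237). I'll measure these from depth.

```bash
python3 - <<'E'
from h import *
z=np.load('pics/w3.npz'); pose=(z['pos'],z['R']); p=z['p'];d=z['d']
X=cloud('wrist',d,pose); c=cam('wrist',pose)
roi=np.zeros((480,640),bool); roi[100:200,250:360]=1
print(np.histogram(X[roi][:,2],bins=np.arange(.03,.11,.004)))
def meas(mask,h,nm):
    mask=mask.astype(np.uint8)
    P=np.array([onz(c,a,b,h)[:2] for b,a in np.argwhere(mask)]); r=cv2.minAreaRect((P*1000).astype(np.float32)); print(nm,len(P),r,P.mean(0)); return P
tip=roi&(X[:,:,2]>.088)&(X[:,:,2]<.1); meas(tip,.095,'tip')
col=roi&(X[:,:,2]>.059)&(X[:,:,2]<.068); 
n,l,s,cc=cv2.connectedComponentsWithStats(col.astype(np.uint8)); i=1+np.argmax(s[1:,4]); meas(l==i,.063,'collar')
roi2=np.zeros((480,640),bool); roi2[80:165,235:300]=1
w=roi2&(p.min(2)>140)
n,l,s,cc=cv2.connectedComponentsWithStats(w.astype(np.uint8))
for i in range(1,n):
    if s[i,4]>20: print(cc[i],s[i],np.median(X[l==i][:,2])); meas(l==i,.058,'w')
m=(p.max(2)<70); m[:200]=0;m[265:]=0;m[:,:240]=0;m[:,390:]=0
# knob in hand, tool coords
f,cx,cy,C=c; Xt=(X-pose[0])@pose[1]
print(np.histogram(Xt[m][:,2],bins=np.arange(-.05,.06,.006)))
lob=m&(Xt[:,:,2]>.02)&(Xt[:,:,2]<.033)
n,l,s,cc=cv2.connectedComponentsWithStats(lob.astype(np.uint8))
for i in range(1,n):
    if s[i,4]>100:
        print(cc[i],s[i],Xt[l==i].mean(0), Xt[l==i].max(0))
        k=cv2.minEnclosingCircle(np.argwhere(l==i)[:,::-1].astype(np.float32)); print(k); 
        dd=np.median(d[l==i]); q=np.r_[(k[0][0]-cx)/f*dd,(k[0][1]-cy)/f*dd,dd]; T=robot.camera_info('wrist')['T_tool_cam']; print((T@np.r_[q,1])[:3])
cv2.imwrite('pics/c4.png',cv2.resize(p[75:205,220:370,::-1],None,fx=4.6,fy=4.6,interpolation=cv2.INTER_CUBIC))
E
```

```text
(array([   0,    0,    0,    3, 2675, 5342,   94,  243, 1682,   16,   28,
        261,   76,    0,    0,  223,  312,    0,    0]), array([0.03 , 0.034, 0.038, 0.042, 0.046, 0.05 , 0.054, 0.058, 0.062,
       0.066, 0.07 , 0.074, 0.078, 0.082, 0.086, 0.09 , 0.094, 0.098,
       0.102, 0.106]))
tip 535 ((550.9898681640625, -153.41360473632812), (15.443836212158203, 15.699954986572266), 21.328449249267578) [ 0.55116865 -0.15336798]
collar 1761 ((551.2557373046875, -153.35467529296875), (40.88764572143555, 40.90132522583008), 76.99947357177734) [ 0.5514809  -0.15394913]
[240.99675325  90.23376623] [235  80  19  30 308] 0.0004749368850287261
w 308 ((611.9503173828125, -171.02392578125), (13.548992156982422, 21.54408073425293), 18.689029693603516) [ 0.61504673 -0.17317516]
[251.67741935  92.12903226] [244  80  17  24  31] 0.044238610245019794
w 31 ((607.0003051757812, -175.30519104003906), (20.846834182739258, 0.8161438703536987), 74.82284545898438) [ 0.60706972 -0.17483191]
[266.44604317  94.55395683] [258  87  18  16 139] 0.05787794248642142
w 139 ((596.0156860351562, -177.2633819580078)
[... 537 characters left out ...]
98,  175,  156,  149,  278,   30,
         57, 3257,  221,  155,    5,    0,    0]), array([-0.05 , -0.044, -0.038, -0.032, -0.026, -0.02 , -0.014, -0.008,
       -0.002,  0.004,  0.01 ,  0.016,  0.022,  0.028,  0.034,  0.04 ,
        0.046,  0.052,  0.058]))
[272.36575422 236.8019802 ] [ 249  213   49   49 1717] [ 0.02190298 -0.01675446  0.02494724] [ 0.03167115 -0.00611429  0.03297464]
((273.5, 237.77272033691406), 24.89865493774414)
[ 0.02154903 -0.01624077  0.02467554]
[355.05431675 236.58662093] [ 331  213   49   49 1749] [0.02197272 0.01998079 0.02506062] [0.03166555 0.03066814 0.03299458]
((353.93597412109375, 237.61585998535156), 25.177257537841797)
[0.02159783 0.0194711  0.02475421]
```

View pics/c4.png

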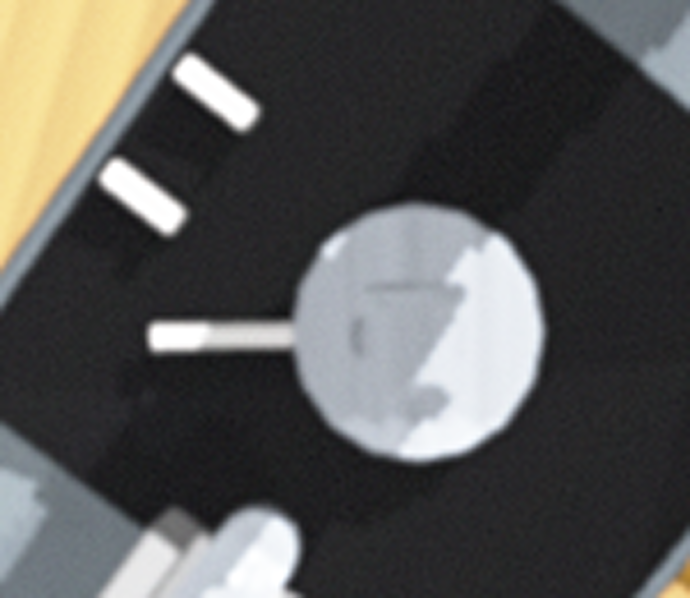

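```bash
python3 - <<'E'
from h import *
z=np.load('pics/w3.npz'); pose=(z['pos'],z['R']); p=z['p'];d=z['d']
c=cam('wrist',pose); f,cx,cy,C=c; X=cloud('wrist',d,pose); Xt=(X-pose[0])@pose[1]
m=(p.max(2)<70); m[:200]=0;m[265:]=0;m[:,:240]=0;m[:,390:]=0
lob=m&(Xt[:,:,2]>.0235)&(Xt[:,:,2]<.0265)
n,l,s,cc=cv2.connectedComponentsWithStats(cv2.morphologyEx(lob.astype(np.uint8),cv2.MORPH_OPEN,np.ones((3,3))))
for i in range(1,n):
    if s[i,4]>100: print(s[i],cc[i],Xt[l==i].mean(0),Xt[l==i].min(0),Xt[l==i].max(0))
# same for w2 in world vs lobes in depth cloud, bar
for nm in('w1','w2'):
    z=np.load(f'pics/{nm}.npz'); po=(z['pos'],z['R']); Y=cloud('wrist',z['d'],po); mm=(z['p'].max(2)<60)&(np.hypot(Y[:,:,0]-.4356,Y[:,:,1]-.1789)<.045)
    print(nm,Y[mm&(Y[:,:,2]>.068)&(Y[:,:,2]<.08)].mean(0), np.median(Y[mm&(Y[:,:,2]>.03)&(Y[:,:,2]<.042)],0))
E
```

```text
[ 249  216   46   46 1458] [271.15432099 237.81344307] [ 0.02149305 -0.0172853   0.02469854] [ 0.01043536 -0.02726431  0.02351988] [ 0.03126427 -0.00713463  0.02646645]
[ 333  216   46   45 1471] [356.14343984 237.53976886] [0.02160342 0.02045085 0.0247481 ] [0.01081015 0.01014898 0.02350263] [0.03121641 0.03036449 0.02649792]
w1 [0.43521445 0.18234843 0.07215781] [0.43545935 0.17582007 0.03637924]
w2 [0.43864656 0.17851101 0.07214468] [0.43735573 0.17426977 0.0363131 ]
```

View pics/s3.png

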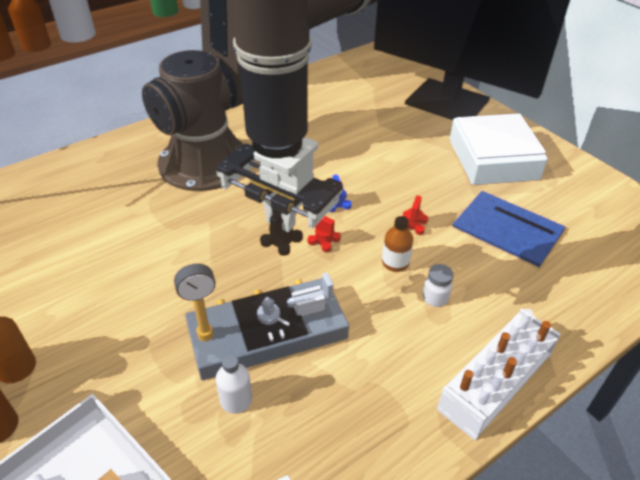

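```bash
python3 - <<'E'
from h import *
z=np.load('pics/top0.npz'); p=z['p'];d=z['d']; c=cam('top'); X=cloud('top',d)
def cen(m,h):
    n,l,s,cc=cv2.connectedComponentsWithStats(m.astype(np.uint8)); out=[]
    for i in range(1,n):
        if s[i,4]>5: out.append((s[i,4],onz(c,*cc[i],h)[:2].round(4)))
    return out
near=lambda x,y,r:np.hypot(X[:,:,0]-x,X[:,:,1]-y)<r
print('bar',cen(near(.4356,.1789,.05)&(X[:,:,2]>.06)&(X[:,:,2]<.08),.072))
print('disc',cen(near(.4356,.1789,.05)&(X[:,:,2]>.03)&(X[:,:,2]<.08),.036))
print('lobes',cen(near(.4356,.1789,.05)&(X[:,:,2]>.01)&(X[:,:,2]<.022)&(p.max(2)<80),.016))
print('collar',cen(near(.551,-.153,.024)&(X[:,:,2]>.058)&(X[:,:,2]<.105),.063))
print('tip',cen(near(.551,-.153,.024)&(X[:,:,2]>.085)&(X[:,:,2]<.105),.095))
z=np.load('pics/scene0.npz'); p=z['p'];d=z['d']; c=cam('scene'); X=cloud('scene',d)
print('S bar',cen(near(.4356,.1789,.05)&(X[:,:,2]>.068)&(X[:,:,2]<.08),.072))
print('S lobes',cen(near(.4356,.1789,.05)&(X[:,:,2]>.014)&(X[:,:,2]<.02)&(p.max(2)<80),.016))
print('S tip',cen(near(.551,-.153,.024)&(X[:,:,2]>.09)&(X[:,:,2]<.105),.095))
E
```

```text
bar [(np.int32(168), array([0.4379, 0.1769]))]
disc [(np.int32(329), array([0.4375, 0.1787]))]
lobes [(np.int32(46), array([0.4624, 0.1947])), (np.int32(74), array([0.4525, 0.1548])), (np.int32(40), array([0.4224, 0.2041])), (np.int32(69), array([0.4151, 0.1627]))]
collar [(np.int32(308), array([ 0.5533, -0.1534]))]
tip [(np.int32(66), array([ 0.553, -0.153]))]
S bar [(np.int32(77), array([0.4423, 0.1771]))]
S lobes [(np.int32(98), array([0.4461, 0.17  ]))]
S tip [(np.int32(57), array([ 0.5563, -0.1544]))]
```

Wrist and top views agree on the spindle-to-knob displacement within about 1 mm. I'll hover just above the spindle and check with the scene camera before descending.

```bash
python3 - <<'E'
from h import *
R=Rdown(np.radians(-158.7)); S=[.5511,-.1529]
robot.servo_line(S+[.20],R,speed=.15)
robot.servo_line(S+[.146],R,speed=.1); robot.dwell(.1)
print(robot.read_t(),robot.read_position(),robot.read_force(),robot.read_ft_torque())
p,d,_=snap('scene','s4')
cv2.imwrite('pics/c5.png',cv2.resize(p[230:350,180:360,::-1],None,fx=4.4,fy=4.4,interpolation=cv2.INTER_CUBIC))
E
```

```text
11.9667 [ 0.55174167 -0.15286602  0.14697107] [-0.12089617  1.13727132 -0.95328807] [ 0.06988085 -0.02529506  0.02319858]
```

View pics/c5.png

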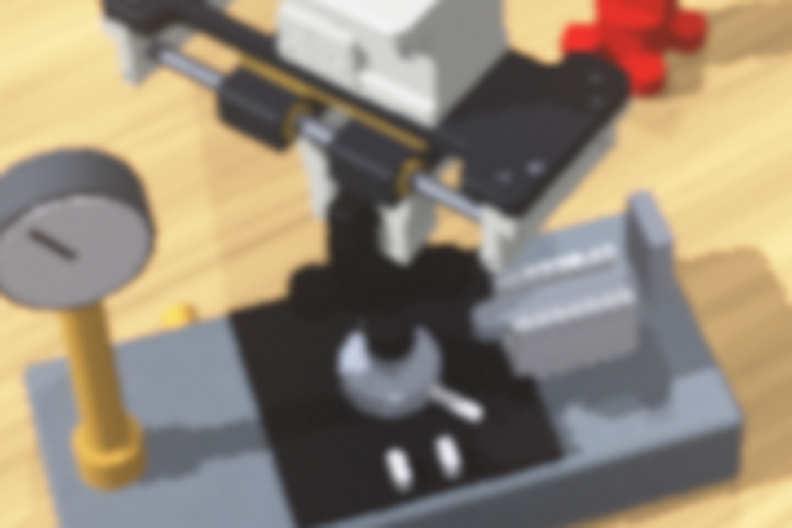

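The scene crop shows the knob hub over the collar (knob about x=388, collar x=390), gripper clear of the gauge. Next, a guarded descent.

```bash
python3 - <<'E'
from h import *
R=Rdown(np.radians(-158.7)); S=[.5511,-.1529]
z=.146
while z>.1175:
    z-=.004; robot.servo_line(S+[z],R,speed=.05)
    F=robot.read_force(); P=robot.read_position()
    print(round(z,4),P.round(4),F.round(1),robot.read_ft_torque().round(2))
    if abs(F[2])>20 or np.hypot(F[0],F[1])>20: print('stop');break
print(robot.read_t(),robot.read_grip_width()*88)
E
```

```text
0.142 [ 0.5509 -0.1529  0.1418] [ 0.4 -0.1 -1. ] [ 0.05 -0.03 -0.01]
0.138 [ 0.5508 -0.1529  0.1376] [ 0.1 -0.7 -2. ] [ 0.03 -0.02 -0.  ]
0.134 [ 0.5509 -0.1529  0.1336] [ 0.2 -0.5 -0.9] [ 0.04 -0.06 -0.01]
0.13 [ 0.5512 -0.1528  0.1299] [ 0.1  0.1 -1.6] [ 0.27 -0.18  0.05]
0.126 [ 0.5518 -0.1525  0.1261] [ 2.3  3.5 -0.7] [ 1.19 -0.98  0.09]
0.122 [ 0.5517 -0.1526  0.1217] [ 3.9  3.8 -2.4] [ 1.53 -1.62  0.07]
0.118 [ 0.5517 -0.1526  0.1176] [ 4.3  3.8 -1.7] [ 1.74 -1.63  0.04]
0.114 [ 0.5518 -0.1524  0.1136] [ 3.8  4.4 -2.1] [ 2.1  -1.54  0.07]
14.0167 13.959615054095421
```

```bash
python3 - <<'E'
from h import *
R=Rdown(np.radians(-158.7)); S=[.5519,-.1522]
z=.1136
while z>.0995:
    z-=.0015; robot.servo_line(S+[z],R,speed=.03)
    F=robot.read_force(); P=robot.read_position()
    print(round(z,4),P.round(4),F.round(1),robot.read_ft_torque().round(2))
    if abs(F[2])>30 or np.hypot(F[0],F[1])>25: print('stop');break
print(robot.read_t(),robot.read_grip_width()*88)
E
```

```text
0.1121 [ 0.5522 -0.1521  0.1117] [ 4.   3.  -2.6] [ 1.4  -1.65  0.  ]
0.1106 [ 0.5522 -0.1521  0.1103] [ 4.3  3.6 -1.6] [ 1.46 -1.72  0.06]
0.1091 [ 0.552  -0.1522  0.1087] [ 4.2  3.3 -3.6] [ 1.38 -1.79  0.03]
0.1076 [ 0.5518 -0.1522  0.1068] [ 4.8  3.7 -6.3] [ 1.17 -2.   -0.03]
0.1061 [ 0.5518 -0.1522  0.1055] [ 5.   2.9 -4.2] [ 1.23 -1.81 -0.01]
0.1046 [ 0.5518 -0.1522  0.1043] [ 3.3  3.6 -2.6] [ 1.34 -1.46  0.09]
0.1031 [ 0.5518 -0.1522  0.1038] [-0.5  5.7  6.1] [ 1.95 -0.22 -0.  ]
0.1016 [ 0.5519 -0.1522  0.1037] [-3.   7.4 17.3] [ 2.75  1.48 -0.07]
0.1001 [ 0.552  -0.1524  0.1035] [-6.8  9.4 27.8] [ 3.2   2.93 -0.05]
0.0986 [ 0.5522 -0.1527  0.1031] [-9.7  8.2 35.8] [ 3.15  4.04 -0.02]
stop
16.5167 13.9743309019472
```

Descent reached a hard stop at TCP z≈0.1038, the predicted home height, with a pull-down snap at 0.1068–0.1055 from the ball. I'll ease off and turn to square.

```bash
python3 - <<'E'
from h import *
S=[.5519,-.1525,.1030]
robot.servo_line(S,Rdown(np.radians(-158.7)),speed=.03)
print(robot.read_qpos().round(1),robot.read_force().round(1))
for a in [-166,-174,-182,-190,-194,-198]:
    robot.goto(S,Rdown(np.radians(a)))
    F=robot.read_force(); print(a,robot.read_position().round(4),F.round(1),robot.read_ft_torque().round(2),round(robot.read_t(),2))
    if np.linalg.norm(F)>45: print('stop');break
R=robot.read_tcp_rot(); print(np.degrees(np.arctan2(R[1,1],R[0,1])))
p,d,_=snap('scene','s5'); snap('wrist','w5')
cv2.imwrite('pics/c6.png',cv2.resize(p[230:350,180:360,::-1],None,fx=4.4,fy=4.4,interpolation=cv2.INTER_CUBIC))
E
```

```text
[  4.1  17.3 -21.7   0.  -51.   17.2] [-0.1  5.   7.8]
-166 [ 0.552  -0.1526  0.1034] [-1.4  5.1  9.4] [ 1.73  0.17 -0.08] 17.07
-174 [ 0.5519 -0.1526  0.1034] [-0.8  4.   9.2] [1.83 0.26 0.03] 17.32
-182 [ 0.5518 -0.1525  0.1034] [-0.6  4.8  9.9] [ 1.97  0.38 -0.03] 17.58
-190 [ 0.5517 -0.1525  0.1034] [-1.4  5.9 10.3] [ 2.1   0.46 -0.02] 17.84
-194 [ 0.5516 -0.1525  0.1034] [-1.   5.5 11. ] [ 2.23  0.52 -0.06] 18.09
-198 [ 0.5516 -0.1524  0.1034] [-1.5  5.8 11.3] [ 2.26  0.62 -0.07] 18.34
161.9798482751717
```

View pics/c6.png

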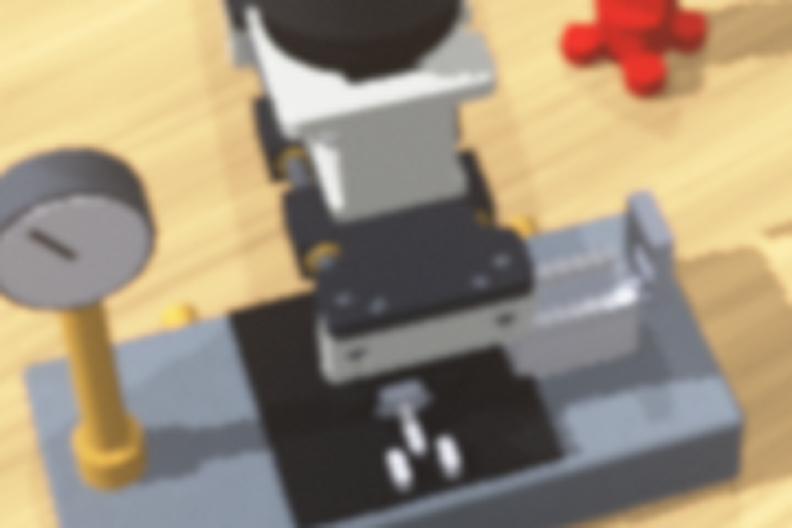

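View pics/w5.png

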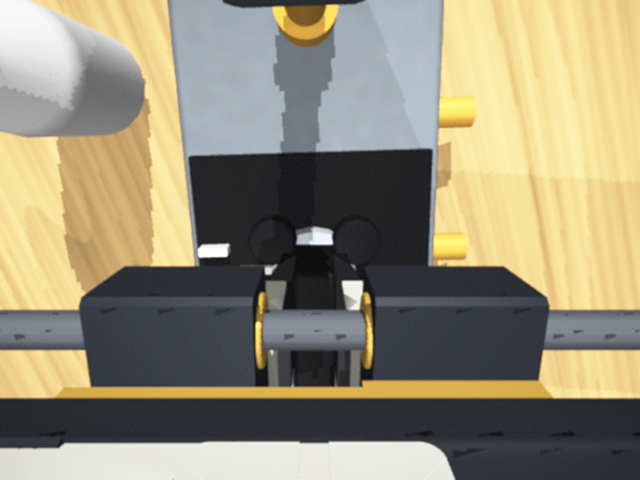

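```bash
python3 - <<'E'
from h import *
c=cam('scene')
for nm in ('s3','s5'):
    p=np.load(f'pics/{nm}.npz')['p']
    for th in (150,):
        m=np.zeros((480,640),np.uint8); m[310:350,255:300]=(p[310:350,255:300].min(2)>th)
        n,l,s,cc=cv2.connectedComponentsWithStats(m)
        for i in range(1,n):
            if s[i,4]>5:
                Q=np.array([onz(c,a,b,.060)[:2] for b,a in np.argwhere(l==i)]); v=np.linalg.svd(Q-Q.mean(0))[2][0]
                print(nm,cc[i].round(1),s[i],onz(c,*cc[i],.060)[:2].round(4),np.degrees(np.arctan2(v[1],v[0])).round(1))
S=np.array([.5518,-.1525]);
for a in (-22,-16.3,-10): print(a,proj(c,np.r_[S+.040*np.array([np.cos(np.radians(a)),np.sin(np.radians(a))]),.06]),proj(c,np.r_[S+.045*np.array([np.cos(np.radians(a)),np.sin(np.radians(a))]),.06]))
p=np.load('pics/s5.npz')['p']
cv2.imwrite('pics/c7.png',cv2.resize(p[305:350,250:310,::-1],None,fx=12,fy=12,interpolation=cv2.INTER_CUBIC))
E
```

```text
s3 [260.1 311.9] [258 310   5   5  24] [ 0.5443 -0.165 ] -17.3
s3 [285.5 322.5] [283 321   6   4  16] [ 0.592  -0.1402] 20.3
s3 [281.5 332.7] [280 330   4   7  22] [ 0.6068 -0.1588] -22.7
s3 [270.3 335.7] [268 333   5   7  22] [ 0.6006 -0.1786] -18.0
s5 [273.3 327.7] [272 323   4   9  23] [ 0.5891 -0.1646] -18.8
s5 [281.5 332.7] [280 330   4   7  22] [ 0.6068 -0.1588] -22.7
s5 [270.2 335.7] [268 333   5   7  24] [ 0.6006 -0.1788] -17.9
-22 [271.97773121 328.41662088] [272.49515932 330.601576  ]
-16.3 [274.11936013 327.91535733] [274.91158628 330.03392252]
-10 [276.40833365 327.16851318] [277.49333157 329.18842602]
```

View pics/c7.png

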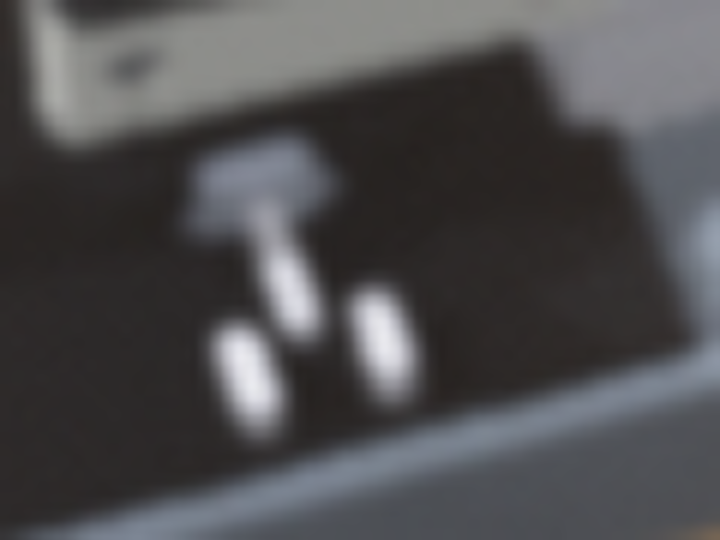

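The pointer aims midway between the ribs: -17.3° against a rib mid of -16.9°. Now I'll back into the play's middle, release, rise, and look at the bolt and knob from the lock side.

```bash
python3 - <<'E'
from h import *
R=Rdown(np.radians(-196.6)); 
robot.goto([.5517,-.1525,.1036],R)
robot.move_gripper(0.6); print(robot.read_grip_width()*88,robot.read_force().round(1))
robot.servo_line([.5517,-.1525,.20],R,speed=.15)
sy=np.radians(-16.3); ex=np.array([np.cos(sy),np.sin(sy),0]); ey=np.array([-np.sin(sy),np.cos(sy),0])
T=np.array([.5517,-.1525,0])+.155*ey; T[2]=.22
robot.goto(T,R); robot.move_gripper(0.0)
print(robot.read_t(),robot.read_position(),robot.read_force().round(1))
p,d,pose=snap('wrist','w6')
X=cloud('wrist',d,pose); Y=X-[.5517,-.1525,0]; Ys=np.stack([Y@ex,Y@ey,X[:,:,2]],-1)
np.save('pics/w6s.npy',Ys)
m=(abs(Ys[:,:,0])<.03)&(Ys[:,:,1]>.09)&(Ys[:,:,1]<.14)&(Ys[:,:,2]>.105)&(Ys[:,:,2]<.12)
print('tab',m.sum(),Ys[m].min(0),Ys[m].max(0),Ys[m].mean(0))
m=(np.hypot(Ys[:,:,0],Ys[:,:,1])<.045)&(Ys[:,:,2]>.125)&(Ys[:,:,2]<.16)
print('knobtop',m.sum(),np.median(Ys[m],0),Ys[m].min(0),Ys[m].max(0))
m=(np.hypot(Ys[:,:,0],Ys[:,:,1])<.045)&(Ys[:,:,2]>.07)&(Ys[:,:,2]<.11)
print(np.histogram(Ys[m][:,2],bins=np.arange(.07,.112,.003)))
E
```

```text
53.24966174674196 [ 0.1 -0.1  0.2]
21.9833 [ 0.59520138 -0.0036742   0.2200109 ] [-0.5  0.5 -0.1]
tab 1005 [-0.01604901  0.10860981  0.10621884] [0.01538894 0.12072538 0.11476156] [-0.00034191  0.11443363  0.11204231]
knobtop 178 [-0.00069012  0.02192995  0.13190522] [-0.00730525  0.02037034  0.12502732] [0.00603131 0.02253208 0.13718434]
(array([  67,  128,  885, 1132,   18,    9,    6,    5,   16,  188,   52,
         39,   28]), array([0.07 , 0.073, 0.076, 0.079, 0.082, 0.085, 0.088, 0.091, 0.094,
       0.097, 0.1  , 0.103, 0.106, 0.109]))
```

View pics/w6.png

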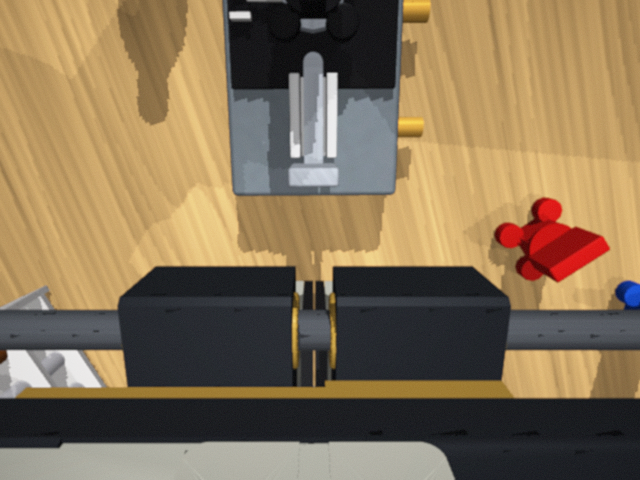

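The bolt (313,110) points straight into the gap between the lobes (285,22) and (343,22). Lobe tops at z≈0.079 and knob top at ≈0.135 confirm the knob is home. Now I'll push the tab.

```bash
python3 - <<'E'
from h import *
R=Rdown(np.radians(-196.3))
sy=np.radians(-16.3); ex=np.array([np.cos(sy),np.sin(sy),0]); ey=np.array([-np.sin(sy),np.cos(sy),0])
def at(y,z): 
    T=np.array([.5517,-.1525,0])+y*ey; T[2]=z; return T
robot.servo_line(at(.150,.20),R,speed=.15); robot.servo_line(at(.150,.086),R,speed=.15); robot.servo_line(at(.134,.086),R,speed=.08)
F0=robot.read_force(); print(F0.round(1),robot.read_position().round(4))
y=.134
while y>.100:
    y-=.002; robot.servo_line(at(y,.086),R,speed=.04)
    F=robot.read_force(); P=robot.read_position()-[.5517,-.1525,0]
    print(round(y,4),'y',round(P@ey,4),'x',round(P@ex,4),'Fy',round(F@ey,1),F.round(1))
    if F@ey>18: break
print(robot.read_t())
snap('scene','s7')
E
```

```text
[-0.7  0.  -0.7] [ 0.5893 -0.0246  0.0866]
0.132 y 0.1319 x -0.0 Fy -0.9 [-0.6 -0.7  1.3]
0.13 y 0.13 x -0.0 Fy -0.5 [ 0.8 -0.7  0.3]
0.128 y 0.128 x 0.0 Fy 0.5 [0.4 0.4 0.7]
0.126 y 0.1259 x 0.0 Fy 0.3 [ 1.1 -0.   0.3]
0.124 y 0.1238 x -0.0 Fy 0.3 [0.2 0.2 0.1]
0.122 y 0.1218 x -0.0 Fy 0.2 [ 0.4  0.1 -0.3]
0.12 y 0.1198 x -0.0 Fy -0.5 [-0.3 -0.5  0.7]
0.118 y 0.1178 x -0.0 Fy 0.4 [ 0.1  0.4 -0.4]
0.116 y 0.1158 x -0.0 Fy 0.1 [-0.5  0.2  0.1]
0.114 y 0.1138 x -0.0 Fy 0.5 [-0.1  0.6  1. ]
0.112 y 0.1126 x 0.0 Fy 4.4 [0.6 4.4 0.8]
0.11 y 0.1125 x 0.0001 Fy 13.9 [-0.3 14.6 -0.1]
0.108 y 0.1124 x 0.0002 Fy 21.8 [-0.9 23.   1.3]
26.825
```

Firm stop at TCP y=0.1125 along the seat. I'll back off and verify the travel by picture.

```bash
python3 - <<'E'
from h import *
R=Rdown(np.radians(-196.3))
sy=np.radians(-16.3); ex=np.array([np.cos(sy),np.sin(sy),0]); ey=np.array([-np.sin(sy),np.cos(sy),0])
def at(y,z): 
    T=np.array([.5517,-.1525,0])+y*ey; T[2]=z; return T
robot.servo_line(at(.125,.086),R,speed=.1); robot.servo_line(at(.135,.22),R,speed=.25); robot.dwell(.1)
p,d,pose=snap('wrist','w8')
X=cloud('wrist',d,pose); Y=X-[.5517,-.1525,0]; Ys=np.stack([Y@ex,Y@ey,X[:,:,2]],-1)
m=(abs(Ys[:,:,0])<.03)&(Ys[:,:,1]>.07)&(Ys[:,:,1]<.14)&(Ys[:,:,2]>.109)&(Ys[:,:,2]<.115)
print('tab',m.sum(),Ys[m].min(0),Ys[m].max(0),Ys[m].mean(0))
b=np.load('pics/w6s.npy'); m=(abs(b[:,:,0])<.03)&(b[:,:,1]>.07)&(b[:,:,1]<.14)&(b[:,:,2]>.109)&(b[:,:,2]<.115); print('before',m.sum(),b[m].mean(0))
m=(np.hypot(Ys[:,:,0],Ys[:,:,1])<.045)&(Ys[:,:,2]>.128)&(Ys[:,:,2]<.142)
print('top',m.sum(),Ys[m].min(0),Ys[m].max(0),Ys[m].mean(0))
print(robot.read_t())
p,d,_=snap('scene','s8')
cv2.imwrite('pics/c8.png',cv2.resize(p[230:350,180:360,::-1],None,fx=4.4,fy=4.4,interpolation=cv2.INTER_CUBIC))
E
```

```text
tab 1001 [-0.01603019  0.08762345  0.10927208] [0.01526044 0.0996806  0.11466015] [-0.00036956  0.09341875  0.11210035]
before 995 [-0.00039833  0.11448964  0.11208066]
top 1267 [-0.0075676   0.00039054  0.12820147] [0.00627688 0.02226046 0.13760615] [-0.0006563   0.01170731  0.13498047]
28.025
```

View pics/w8.png

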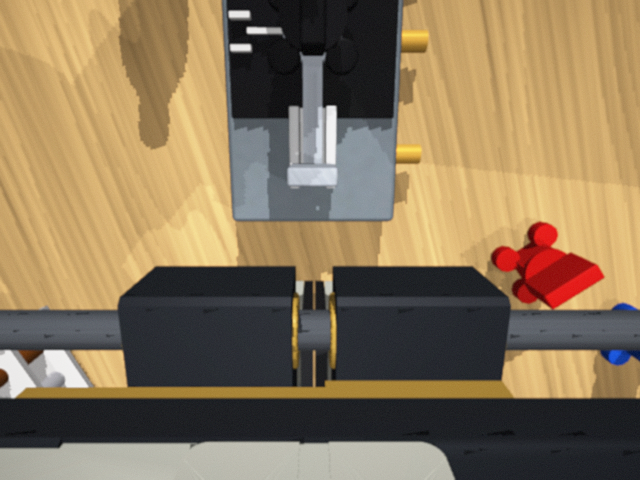

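View pics/c8.png

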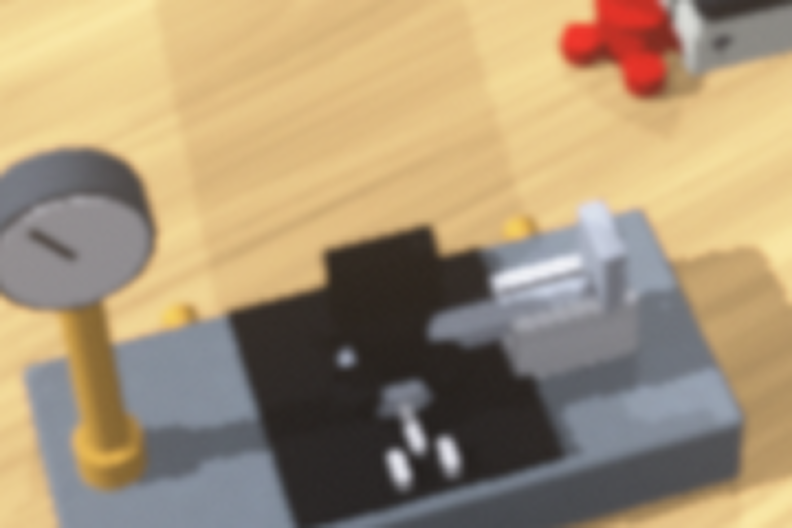

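Tab centre is now 93.4 mm from the axis (lock ≈ 0.0266, at the stop), and the nose sits between the lobes. The pointer (255,31) lies midway between the ribs (240,14) and (240,47). One last check on the bystanders.

```bash
python3 - <<'E'
from h import *
p,d,_=snap('top','t9'); X=cloud('top',d); X0=cloud('top',np.load('pics/top0.npz')['d'])
for n,x,y,lo in [('amber',.547,.153,.09),('jar',.667,.165,.05),('flask',.633,-.27,.08)]:
    for Z in (X0,X):
        m=(np.hypot(Z[:,:,0]-x,Z[:,:,1]-y)<.05)&(Z[:,:,2]>lo)&(Z[:,:,2]<.14); print(n,m.sum(),Z[m].mean(0).round(4))
print(robot.read_force().round(1),robot.read_t())
robot.job_done()
E
```

```text
amber 332 [0.5518 0.1615 0.1094]
amber 328 [0.5516 0.1616 0.1099]
jar 451 [0.6724 0.1662 0.0729]
jar 0 [nan nan nan]
flask 418 [ 0.6392 -0.2757  0.0991]
flask 424 [ 0.6391 -0.2759  0.099 ]
[-0.1  0.1  0.1] 28.125
the job is handed in; nothing more can be done<stdin>:5: RuntimeWarning: Mean of empty slice.
  ret = um.true_divide(
```

View pics/t9.png

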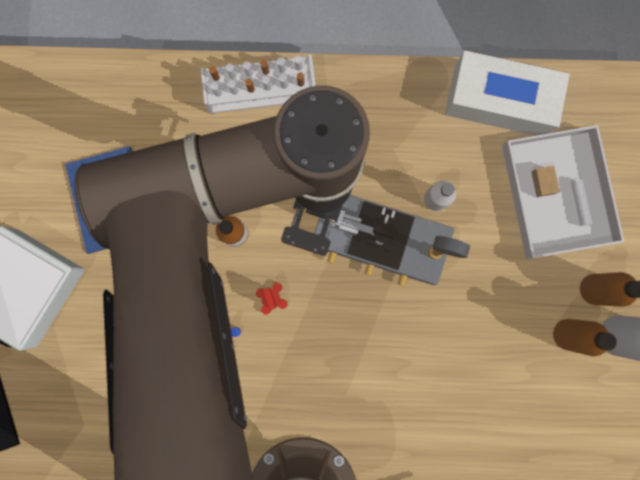

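```bash
python3 - <<'E'
import cv2,numpy as np
a=np.load('pics/scene0.npz')['p'].astype(int);b=np.load('pics/s8.npz')['p'].astype(int)
print(abs(a-b)[262:308,420:456].mean(), abs(a-b)[262:308,420:456].max())
E
```

```text
14.013083735909824 36
```

The knob is fully home on the spindle, the pointer stands midway between the ribs, and the lock bolt is fully in. I handed the job in at about 28 s with the gripper clear and the wrist force near zero.

**What I did**
- I gripped the black knob and pushed it onto the spindle. It snapped down in the last few millimetres and stopped hard at the predicted height.
- I turned it about 38° until the pointer was square, let go, and pushed the bolt tab in until it met a firm stop.

**Last checks**
- **Knob:** the lobe tops were about 79 mm and the bar top about 135 mm above the bench, which matches fully home.
- **Pointer:** it lay within about 0.5° of midway between the ribs before release. It still looked centred after locking.
- **Bolt:** the tab centre was 93.4 mm from the spindle axis (94 mm nominal when fully in), with the nose between two lobes.
- **Amber bottle and white bottle:** they moved no more than 0.2 mm in the top view.

**Checks that failed or disagreed**
- **Jar:** the final top-camera check got no reading because the arm hid it. I compared scene pictures only after handing in. They showed just moderate brightness changes there (largest 36 of 255), which I put down to arm shadow, but its position was not measured.
- **Wrist camera:** a close view of the held knob read about 2 mm differently from the distant views, and the fit absorbed it.

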